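Hang the immersion probe plumb in its bracket and lock it with the pin

TASK

Move the immersion probe from its drying cradle to the slotted bracket of the stand and lock it there with the loose pin. Pick it up by its two side bosses, ease the grip until it swings plumb in the air, firm up again and lower it between the rails of the empty rack; let go, take it anew by the fin on top, slide it home in the bracket so that it hangs upright on its plate, and let go. Then push the pin from above right down through the plate and the bracket, let go, and leave the other things on the bench where they are.

Things in the scene. Friction and masses are not known exactly. Their poses are not given: they have to be found in the camera images.
- probe: Aluminium and steel probe, 0.36-0.5 kg. Origin midway between two side bosses (steel, d 5, end faces 40 apart along its y). z runs up from stem to fin when it hangs. Head 24x24 in x, y, z -12..+10; fin on top 12 (x) x 24 (y), z 10..36. Half turn about z leaves it the same. At the start it lies level in the cradle: z along the cradle's +x, y along the cradle's y. Tip and plate: see the points
- probe_tip (a point): Lower end of the probe, 105 below its origin. Stem d 10 down to 72 below the origin, then a bulb d 18, round below. Held by the bosses it pivots about the line through them: it stays askew under a firm grip (60 N), swings to about 15 degrees off plumb at 18 N, 7 at 9 N, 2 to 4 at 5 N, and drops below 3 N. Opening the fingers eases the grip by about 9 N per mm. Easing lets it sag about 4
- plate_hole (a point): Centre of one of two equal holes d 12 through the probe's plate, on its upper face; the other is its mirror image at the plate's other end. Plate 84 (probe x) x 30 (y) x 8 thick, square to the stem, z -20..-12 of the probe; holes 32 from the stem's axis. When the probe is seated, one hole lies over the bracket's hole; it may be off by up to 3
- cradle: Grey plastic cradle, fixed. Origin on the bench right under the lying probe's bosses, which are 55 up; the stem points to the cradle's -x. Base 145x60x8; a pedestal 22 wide (y) under the head, top 43 up, so fingers pass on either side; a forked post at x -60 holds the stem, prong tops 61 up
- rack_top (a point): Centre of the rack's top, 100 above the bench. Grey base 100x160 with four steel posts carrying two level steel rails along its y, each 26 wide (x) and 150 long, with a gap of 36 between them (x -18..+18). The bulb passes down the gap and the plate rests across both rails, probe x along rack x (either way round), the probe's origin 20 above this point. Fixed
- rack: The rack itself, origin on the bench under the middle of its gap; x across the two rails, y along them
- seat (a point): Middle of the bracket's seat, on top of its 10 thick aluminium shelf, 120 above the bench; axes as the stand. Slot 16 wide (y), open to -x, ends at x +8: the stem slides in from -x, the bulb does not pass down through it. Seated, the probe's origin is 20 above this point, at x -3 to +3, probe x along stand x
- stand: Fixed stand, origin on the bench under the seat; its slot opens to its -x. Shelf x -45..+80, 72 wide. On it low ribs, 6 high, 35 apart, flank the plate; two cheeks at x -14..+14, 48 apart, 28 high, flank the head so that no finger fits beside the bosses there. Below: column at x 46..78, base 150x120x10, dish d 72, 14 high
- bracket_hole (a point): Mouth of the hole d 12 through the bracket's shelf, 32 beyond the seat along stand x, on the shelf's top. The pin goes through the plate's hole and then this one
- pin: Loose steel pin, 60 g. Origin at the underside of its shoulder (d 19, 4 thick); above it a knob d 15 up to 35; below it the shaft, d 8, 36 long, its last 6 tapering to d 4. z up. It stands in its block. Fully home in the bracket its shoulder lies on the plate, 8 above the shelf
- pin_block: Aluminium block 50x50x45, fixed, with the pin standing loose in its hole (d 14), the shoulder on its top; origin under its centre
- jar: Small closed jar, d 60, 75 high; leave it
- stopper: Rubber stopper, d 36, 30 high; leave it
- cork_ring: Cork ring, d 100, 25 high; leave it
- beaker: Glass beaker, d 84, 100 high; leave it
- wrench: Wrench 170 long, lying flat; leave it

How it is judged:
On the way, in this order (a step that is already met when the one before it is completed fails the run):
1. The probe hangs in the air from the fingers alone, plumb within 10 degrees and no longer swinging (height (world z) of probe above 0.16 m and angle between probe's own z axis and vertical below 0.17 rad and contact force between the fingers and probe above 1 N and angular speed of probe below 0.5 rad/s and contact force between probe and cradle below 0.1 N and contact force between probe and rack below 0.1 N), for 0.3 s.
2. The probe stands upright in the rack, its plate on both rails, let go (x of probe in the frame of rack_top between -0.012 and 0.012 m and y of probe in the frame of rack_top between -0.055 and 0.055 m and z of probe in the frame of rack_top between 0.015 and 0.025 m and angle between probe's own z axis and vertical below 0.06 rad and contact force between the fingers and probe below 0.1 N), for 0.2 s.
3. The probe hangs upright and square in the bracket, its plate flat on the shelf, let go (x of probe in the frame of seat between -0.009 and 0.009 m and y of probe in the frame of seat between -0.007 and 0.007 m and z of probe in the frame of seat between 0.015 and 0.025 m and angle between probe's own z axis and vertical below 0.06 rad and angle between the x axis of probe and the x axis of stand, either way round below 0.12 rad and contact force between the fingers and probe below 0.1 N), for 0.2 s.
At the end, for the whole second after the job is handed in: Probe at the seat within 9 mm along the slot, 7 mm across, 5 mm in height, upright within 3.4 and square within 7 degrees; pin through plate and bracket, within 5 mm of the hole's axis, upright within 7 degrees, shoulder on the plate within 3 mm; both at rest (x of probe in the frame of seat between -0.009 and 0.009 m and y of probe in the frame of seat between -0.007 and 0.007 m and z of probe in the frame of seat between 0.015 and 0.025 m and angle between probe's own z axis and vertical below 0.06 rad and angle between the x axis of probe and the x axis of stand, either way round below 0.12 rad and horizontal distance between pin and bracket_hole below 0.005 m and z of pin in the frame of bracket_hole between 0.005 and 0.011 m and angle between pin's own z axis and vertical below 0.12 rad and linear speed of each of probe, pin below 0.03 m/s); the robot touches nothing.
It fails at once if One of the other things (jar, stopper, cork ring, beaker, wrench) is pushed more than 3 cm (distance of any of jar, stopper, cork_ring, beaker, wrench from where it was at the start of the episode above 0.03 m).
It also fails if it takes over 72 s, if anything falls off the work surface, if the arm or the gripper's body presses on something with over 40 N, if the wrist force passes 120 N, or if a joint passes its speed limit or range.

ROBOT

A 7-joint arm with a two-finger parallel gripper is mounted at the origin on the work surface. World frame = base frame: x ahead of the robot, y to its left, z up, the work surface at z = 0. Lengths are in m, angles in rad, forces in N, time in s.
With the tool pointing down it reaches from about 0.35 to 0.9 m from the base axis. Payload 8.1 kg.
Tool frame: the origin (TCP) lies at the very end of the fingers, on their centre line; the grasp point (between the pads) lies 19 mm behind it (arm.tcp_to_grasp is the distance from the TCP to the grasp point, in m); z points along the fingers, y is the line along which they close (so a half turn about z gives the same grasp; the last joint's range is limited). The gripper opens to 92 mm and grips with 3 to 60 N. Pads are 19 mm wide; open, the fingers measure 130 mm over their backs; the gripper's body (75 mm by 190 mm) begins 47 mm behind the grasp point.
Start: joints at [-1.269, 0.434, 0.025, 1.573, -0.012, 1.134, -0.075], TCP at [0.246, 0.574, 0.227] pointing down, gripper open.
Joint ranges: [-2.62, 2.62], [-0.44, 2.09], [-1.27, 1.32], [0.08, 2.57], [-1.32, 4.46], [0.12, 2], [-2.74, 2.74]. Speed limits (rad/s): [2.22, 2.22, 3.01, 3.01, 3.14, 3.14, 3.14].

INTERFACE

Orientations are given as a rotation vector (axis times angle).
In Python, from cell import arm gives the robot as it stands.
- The arm moves only by the shell command python3 nudge.py 'ROWS' [FORCE]. ROWS is a JSON list that holds a single list of rows (three levels of brackets), with 1 to 10 rows, each of 5 numbers: dx, dy, dz in shares of the most that a row can go, 1 being 50 mm, then a turn about the tool's z in units of 0.1 rad, then the opening from 0.0 (shut) to 1.0 (fully open); each row shifts and turns the commanded pose from where the row before left it, along the tool's axes as they then stand; what a row does not reach is not made up. A row lasts 1/10 s, in which the tool goes at most 0.05 m and 0.15 rad, less where a joint would pass 70% of its speed; a pose out of reach is approached as far as the arm can. The fingers move at their own pace and stop on an object; FORCE is the grip in N (left out, the last holds). Time passes only in rows, so rows that do not move let the fingers close. It prints the time, the measured TCP pose, the force, the opening and the grip force at its end. Input that does not fit is refused with a message, and nothing moves.
- arm.observe(): the state, without advancing time (a new reading comes with each control period).
- arm.get_image(name): name is "side" or "top"; returns a dict with "image" (420x560x3 uint8, blue, green, red), "fx", "fy", "cx", "cy" (pixels), "cam_to_world" (4x4, takes a point from camera to world coordinates). Camera axes: x right, y down, z forward; pixel columns grow to the right and rows downward; lengths in m; the calibration is good to about 2 mm. A picture is of the moment at which its call begins. There is no depth.
- arm.sign_off(): hands the job in; it is judged then, once.
The state is a dict: "clock": time; "joints": joint angles; "dq": joint speeds; "joint_efforts": joint torques, N m; "position": TCP position; "ee_rot": TCP orientation; "force": force on the tool from outside, world axes, zero at the start; "ft_torque": the same for the moment, N m; "width": opening from 0.0 (shut) to 1.0 (fully open); "gripper_force": force on a finger pad.
Only numpy, scipy, OpenCV 4.12 (cv2) and the standard library are available. Lean on these libraries where they do the work, as an engineer would, in place of code of your own. Each camera call takes 0.05 s, during which the arm holds its last target. There are 200 camera calls.

## Working session

There is one attempt and no reset: what is moved stays moved. The work goes in short steps, Python scripts to look and compute and a shell command to move; the robot and the scene stay as the last step left them, time stands still between calls to the robot, and variables do not carry over. Pictures are saved under pics/ and viewed, at most 10 in all, crops included, and the job is handed in when it is done.

```bash
ls; mkdir -p pics; python3 - <<'E'
from cell import arm
import cv2,json
for n in ("top","side"):
    d=arm.get_image(n); cv2.imwrite(f"pics/{n}0.png",d["image"])
    print(n,d["fx"],d["fy"],d["cx"],d["cy"],d["cam_to_world"])
s=arm.observe(); print(s); print(arm.tcp_to_grasp)
E
```

```text
cell.py
nudge.py
pics
top 437.64040446121845 437.64040446121845 274.127223104095 210.19452923130444 [[-2.92765629e-02 -9.94930089e-01  9.62133067e-02  4.86099897e-01]
 [-9.99569671e-01  2.93169870e-02 -9.93748702e-04 -4.87206007e-03]
 [-1.83197378e-03 -9.62009969e-02 -9.95360242e-01  1.18272071e+00]
 [ 0.00000000e+00  0.00000000e+00  0.00000000e+00  1.00000000e+00]]
side 406.76228910877575 406.76228910877575 271.7932012768992 215.8018180740173 [[-0.99134515 -0.0879135   0.09749872  0.48885778]
 [-0.13049181  0.74119578 -0.65848364  0.62321346]
 [-0.01437603 -0.66550735 -0.74625284  0.82009793]
 [ 0.          0.          0.          1.        ]]
{'clock': 0.1, 'joints': array([-1.26861985,  0.4351447 ,  0.02497201,  1.5739705 , -0.01160274,
        1.13397672, -0.07513406]), 'dq': array([ 1.12086105e-03, -7.81411346e-04,  3.08284159e-04, -3.36574265e-03,
        5.85473199e-05, -5.57340257e-04,  4.53921241e-04]), 'joint_efforts': array([ 3.41998173e-03, -6.69125104e+01,  9.87880714e-01, -3.15146184e+01,
       -6.05789479e-02,  3.73001152e-02,  3.46943023e-05]), 'position': array([0.24600826, 0.57407774, 0.22604254]), 'ee_rot': array([-6.31616997e-01, -3.07728775e+00,  2.11356098e-03]), 'force': array([-0.35634624, -0.64902609, -0.06875235]), 'ft_torque': array([-0.01781773,  0.01432711, -0.02008176]), 'gripper_force': 0.0, 'width': 0.9995808685916924}
0.0188
```

View pics/top0.png

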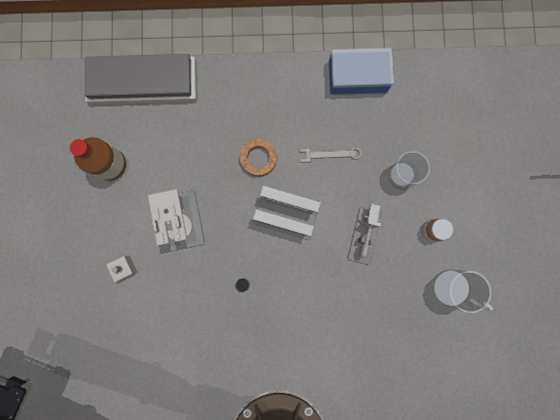

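View pics/side0.png

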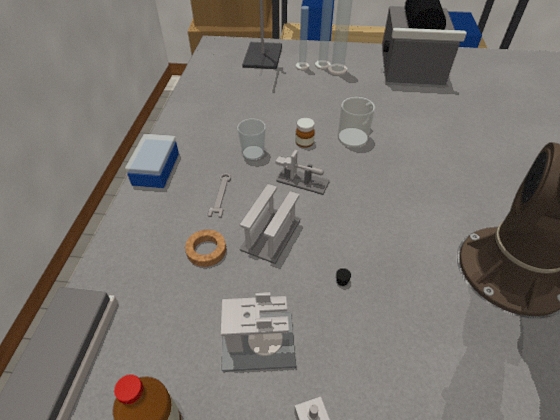

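The top view shows the stand near (172,222), the pin block at (119,269), the rack at (287,212) and the cradle at (367,232). I'll enlarge these.

```bash
python3 - <<'E'
import cv2,numpy as np
t=cv2.imread("pics/top0.png"); s=cv2.imread("pics/side0.png")
def c(im,x,y,w=100,h=75,k=4):
    o=cv2.resize(im[y:y+h,x:x+w],None,fx=k,fy=k,interpolation=cv2.INTER_CUBIC)
    for i in range(0,w,10): cv2.line(o,(i*k,0),(i*k,8 if (x+i)%50 else 20),(0,255,255),1)
    for i in range(0,h,10): cv2.line(o,(0,i*k),(8 if (y+i)%50 else 20,i*k),(0,255,255),1)
    return o
cv2.imwrite("pics/a.png",np.vstack([np.hstack([c(t,320,195),c(t,240,175)]),np.hstack([c(t,130,185),c(t,80,230)])]))
cv2.imwrite("pics/b.png",np.vstack([np.hstack([c(s,250,135),c(s,230,180)]),np.hstack([c(s,210,285),c(s,270,345)])]))
E
```

```text
(no output)
```

View pics/a.png

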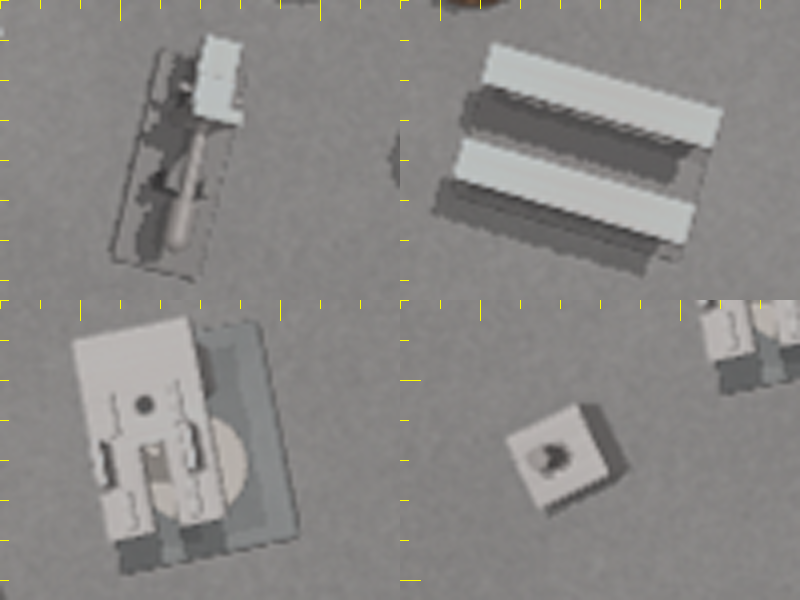

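View pics/b.png

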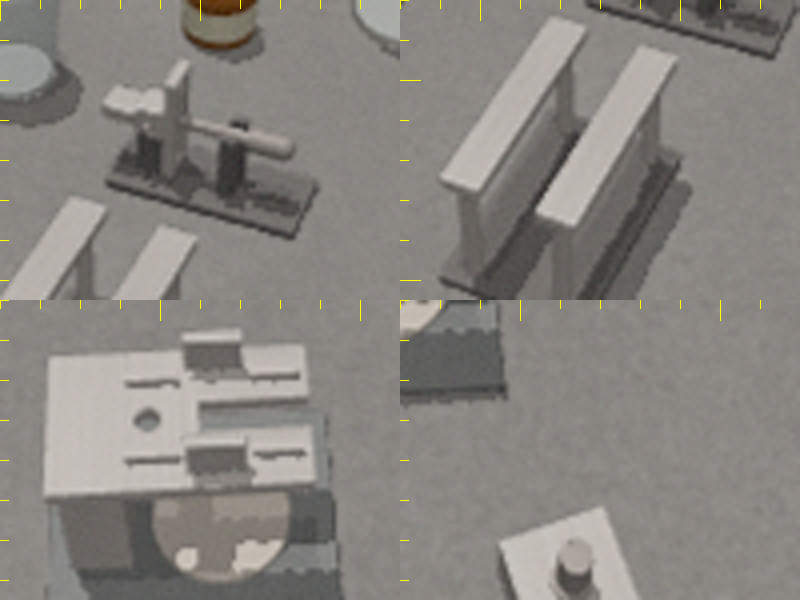

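The crops give corners of the cradle base, plate and fin, the rails, the shelf with its hole and slot, and the block and knob. I'll fit a planar pose to each.

```bash
cat > h.py <<'E'
import numpy as np
from scipy.optimize import least_squares
T=(437.64040446,274.127223,210.194529,np.array([[-2.92765629e-02,-9.94930089e-01,9.62133067e-02,4.86099897e-01],[-9.99569671e-01,2.93169870e-02,-9.93748702e-04,-4.87206007e-03],[-1.83197378e-03,-9.62009969e-02,-9.95360242e-01,1.18272071],[0,0,0,1]]))
S=(406.762289,271.7932,215.801818,np.array([[-0.99134515,-0.0879135,0.09749872,0.48885778],[-0.13049181,0.74119578,-0.65848364,0.62321346],[-0.01437603,-0.66550735,-0.74625284,0.82009793],[0,0,0,1]]))
C={'t':T,'s':S}
def proj(c,p):
    f,cx,cy,M=C[c]; q=M[:3,:3].T@(np.asarray(p,float)-M[:3,3]); return np.array([f*q[0]/q[2]+cx,f*q[1]/q[2]+cy])
def ray(c,u,z):
    f,cx,cy,M=C[c]; d=M[:3,:3]@np.array([(u[0]-cx)/f,(u[1]-cy)/f,1]); o=M[:3,3]; return o+d*(z-o[2])/d[2]
def loc(v,p): # mm local -> world
    c,s=np.cos(v[2]),np.sin(v[2]); x,y,z=np.array(p)/1000; return np.array([v[0]+c*x-s*y,v[1]+s*x+c*y,z])
def fit(obs,v0):
    r=lambda v:np.concatenate([proj(c,loc(v,p))-u for c,p,u in obs])
    s=least_squares(r,v0,loss='soft_l1'); print(s.x.round(4)); print(s.fun.reshape(-1,2).round(1).tolist()); return s.x
E
python3 - <<'E'
from h import *
print('cradle');fit([('t',(-20,-15,97),(380,226)),('t',(-20,15,97),(368.5,224)),('t',(36,12,61),(372,203.75)),('t',(36,-12,61),(380.75,206)),('t',(-105,0,55),(363,257.5)),
('s',(-105,0,55),(323.5,171.75)),('s',(36,-12,61),(279.5,156.75)),('s',(36,12,61),(275.75,160))],[.48,-.22,-.2])
print('rack');fit([('t',(44,75,100),(262.5,185.75)),('t',(44,-75,100),(320.5,202)),('t',(18,-75,100),(318.75,212)),('t',(18,75,100),(260.5,196)),('t',(-18,75,100),(255.5,209.5)),('t',(-18,-75,100),(313.25,226.5)),('t',(-44,-75,100),(311.25,235.75)),('t',(-44,75,100),(253.25,219.5)),
('s',(44,-75,100),(268.75,183.75)),('s',(18,-75,100),(276.75,187.25)),('s',(18,75,100),(249.25,227.25)),('s',(44,75,100),(240,224.5)),('s',(-18,-75,100),(290.5,191.5)),('s',(-44,-75,100),(299.25,194.5)),('s',(-44,75,100),(273.75,236)),('s',(-18,75,100),(264.5,233))],[.48,0,-.2])
print('stand');fit([('t',(80,36,120),(148.25,195)),('t',(80,-36,120),(176.75,189.5)),('t',(-45,-36,120),(186.5,240)),('t',(-45,36,120),(157,245)),('t',(32,0,120),(166.25,211.25)),('t',(-45,8,120),(168,243)),('t',(-45,-8,120),(175,241.25)),
('s',(80,-36,120),(222.5,299)),('s',(-45,-36,120),(286,296.5)),('s',(32,0,120),(246.75,314.75)),('s',(-45,-8,120),(287.25,310)),('s',(-45,8,120),(288,316.25))],[.48,.25,.2])
print('block');fit([('t',(-25,25,45),(106.5,264.5)),('t',(25,25,45),(125,255.75)),('t',(25,-25,45),(132.5,273)),('t',(-25,-25,45),(116,282))],[.35,.4,-1])
print('knob',ray('t',(114.5,270),.08),ray('s',(314,407.5),.08))
E
```

```text
cradle
[ 0.5664 -0.2593 -0.2848]
[[0.3, 0.3], [-0.0, -0.7], [-0.3, -0.2], [0.0, -0.1], [-0.0, 0.4], [0.6, 0.5], [-0.4, -1.5], [0.0, 0.3]]
rack
[ 0.5883 -0.0365 -0.3113]
[[-0.0, -0.1], [-0.2, 0.2], [-1.3, 0.2], [-1.0, -0.4], [-0.0, -0.1], [0.3, -0.4], [-0.5, 0.5], [-0.8, -0.1], [-0.8, -0.5], [0.4, -1.0], [0.7, 0.1], [0.1, -0.7], [-0.3, -1.1], [0.5, -1.1], [0.5, 0.1], [-0.6, -0.6]]
stand
[0.5627 0.2535 0.17  ]
[[-0.6, -0.0], [-0.1, -0.3], [-0.8, -0.8], [-0.5, 0.1], [-0.7, -0.1], [-0.1, -0.2], [-0.6, 0.3], [0.1, -0.6], [0.4, -0.7], [0.4, -0.7], [0.1, -1.4], [-0.1, -0.1]]
block
[ 0.456   0.3959 -1.122 ]
[[0.6, 0.1], [-0.4, -0.1], [0.4, -0.0], [-0.6, -0.0]]
knob [0.45429339 0.39733626 0.08      ] [0.45622592 0.39818615 0.08      ]
```

```bash
cat > go.py <<'E'
import sys,numpy as np
from scipy.spatial.transform import Rotation as Ro
from cell import arm
# go.py x y z [yaw]: delta in current tool axes; yaw = direction (mod pi) wanted for tool y, minus 90 deg
s=arm.observe(); R=Ro.from_rotvec(s['ee_rot']).as_matrix()
x,y,z=map(float,sys.argv[1:4]); d=np.array([x,y,z])-s['position']
t=0.
if len(sys.argv)>4:
    w=float(sys.argv[4])+np.pi/2; c=np.arctan2(R[1,1],R[0,1])
    t=-((w-c+np.pi/2)%np.pi-np.pi/2)   # tool z down: turn is reversed
print('pos',s['position'].round(4),'toolx',R[:,0].round(3),'tooly',R[:,1].round(3),'turn',round(t,4),'q7',round(s['joints'][6],2),'t',s['clock'],'w',round(s['width'],3))
print('delta now axes',(R.T@d).round(4),' after turn',((R@Ro.from_euler('z',t).as_matrix()).T@d).round(4))
E
python3 go.py .567 -.259 .2 -.285
```

```text
pos [0.246  0.5741 0.226 ] toolx [-0.919  0.394 -0.   ] tooly [ 0.394  0.919 -0.001] turn -0.1199 q7 -0.08 t 0.1 w 1.0
delta now axes [-0.6232 -0.6392  0.027 ]  after turn [-0.5423 -0.7092  0.027 ]
```
Turn first with first row -.12, then translation split into 18+ rows (~.047 each). Total 0.893/.05=18 rows. tool axes after turn: (-.030,-.0393)/row ×18 = norm .0495. Joint speed limits may cut: "what a row does not reach is not made up", fine.

Units first: shifts go in shares of 50 mm and turns go in units of 0.1 rad. So -0.03 m is -0.6, -0.039 m is -0.78, -0.12 rad is -1.2.

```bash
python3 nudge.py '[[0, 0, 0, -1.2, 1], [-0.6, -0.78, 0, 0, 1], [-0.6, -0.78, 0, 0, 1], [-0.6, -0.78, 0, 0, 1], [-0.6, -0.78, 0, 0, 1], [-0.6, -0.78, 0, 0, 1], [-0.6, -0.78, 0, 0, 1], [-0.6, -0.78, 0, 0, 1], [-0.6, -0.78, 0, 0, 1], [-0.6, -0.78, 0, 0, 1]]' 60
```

```text
refused: ROWS must be a list holding one list of rows, three levels of brackets. Nothing was moved.
```

The error is about the shape of the input: a list holding one list of rows, three levels of brackets. Fixing that and sending the same move.

```bash
python3 nudge.py '[[[0, 0, 0, -1.2, 1], [-0.6, -0.78, 0, 0, 1], [-0.6, -0.78, 0, 0, 1], [-0.6, -0.78, 0, 0, 1], [-0.6, -0.78, 0, 0, 1], [-0.6, -0.78, 0, 0, 1], [-0.6, -0.78, 0, 0, 1], [-0.6, -0.78, 0, 0, 1], [-0.6, -0.78, 0, 0, 1], [-0.6, -0.78, 0, 0, 1]]]' 60; python3 nudge.py '[[[-0.6, -0.78, 0, 0, 1], [-0.6, -0.78, 0, 0, 1], [-0.6, -0.78, 0, 0, 1], [-0.6, -0.78, 0, 0, 1], [-0.6, -0.78, 0, 0, 1], [-0.6, -0.78, 0, 0, 1], [-0.6, -0.78, 0, 0, 1], [-0.6, -0.78, 0, 0, 1]]]'; python3 go.py .567 -.259 .13 -.285
```

```text
clock: 1.1
position: [0.4068, 0.1597, 0.2267]
ee_rot: [0.446, 3.11, 0.0]
force: [0.8, 0.5, 0.2]
width: 0.997
gripper_force: 0.0
clock: 1.9
position: [0.5496, -0.2068, 0.2264]
ee_rot: [-0.445, -3.109, -0.0]
force: [0.7, 0.8, -0.1]
width: 0.998
gripper_force: 0.0
pos [ 0.5496 -0.2068  0.2264] toolx [-0.96   0.281  0.   ] tooly [0.281 0.96  0.   ] turn 0.0006 q7 1.74 t 1.9 w 0.998
delta now axes [-0.0314 -0.0452  0.0964]  after turn [-0.0314 -0.0452  0.0964]
```

```bash
python3 nudge.py '[[[-0.32, -0.46, 0, 0, 1], [-0.308, -0.444, 0, 0, 1], [0, 0, 0.6, 0, 1], [0, 0, 0.6, 0, 1], [0, 0, 0.6, 0, 1], [0, 0, 0, 0, 1]]]'; python3 go.py .567 -.259 .038 -.285
```

```text
clock: 2.5
position: [0.564, -0.2558, 0.1326]
ee_rot: [-0.445, -3.102, -0.003]
force: [-0.7, 0.4, -0.0]
width: 0.999
gripper_force: 0.0
pos [ 0.564  -0.2558  0.1326] toolx [-0.96   0.281  0.008] tooly [0.281 0.96  0.001] turn 0.0002 q7 1.86 t 2.5 w 0.999
delta now axes [-0.0044 -0.0023  0.0946]  after turn [-0.0044 -0.0023  0.0946]
```

```bash
python3 - <<'E'
from cell import arm
import cv2,numpy as np
t=arm.get_image("top")["image"][180:280,320:420]; s=arm.get_image("side")["image"][110:210,250:350]
cv2.imwrite("pics/c.png",np.hstack([cv2.resize(i,(400,400),interpolation=cv2.INTER_CUBIC) for i in (t,s)]))
E
```

```text
(no output)
```

View pics/c.png

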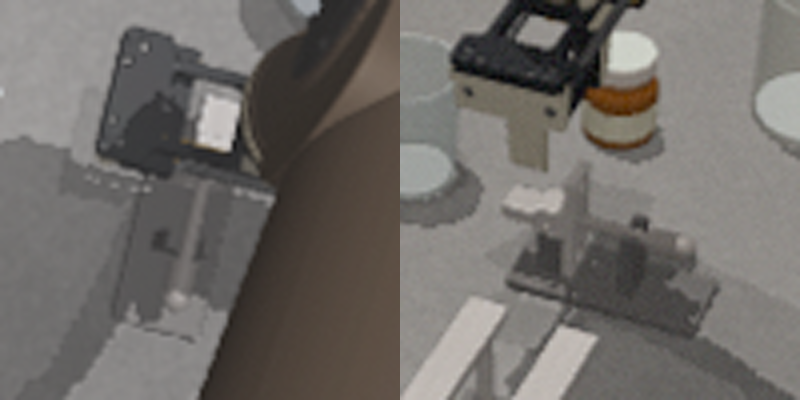

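The open gripper sits over the head and straddles the plate (top crop near (215,120)), and nothing is in the way of the fingers. I'll descend and close.

To row units: 0.03 m is 0.6, 0.0046 m is 0.092.

```bash
python3 nudge.py '[[[-0.088, -0.046, 0.6, 0, 1], [0, 0, 0.6, 0, 1], [0, 0, 0.6, 0, 1], [0, 0, 0.092, 0, 1], [0, 0, 0, 0, 1]]]'; python3 go.py .567 -.259 .038 -.285
```

```text
clock: 3.1
position: [0.5708, -0.261, 0.0432]
ee_rot: [0.446, 3.109, -0.0]
force: [-0.1, -1.4, 0.4]
width: 1.001
gripper_force: 0.0
pos [ 0.5708 -0.261   0.0432] toolx [-0.96   0.281 -0.001] tooly [ 0.281  0.96  -0.   ] turn 0.0003 q7 1.91 t 3.1 w 1.001
delta now axes [0.0042 0.0008 0.0052]  after turn [0.0042 0.0008 0.0052]
```

To row units: 0.005 m is 0.1, 0.004 m is 0.08.

```bash
python3 nudge.py '[[[0.08, 0.02, 0.1, 0, 1], [0, 0, 0, 0, 1], [0, 0, 0, 0, 0], [0, 0, 0, 0, 0], [0, 0, 0, 0, 0], [0, 0, 0, 0, 0], [0, 0, 0, 0, 0], [0, 0, 0, 0, 0]]]' 60; python3 go.py .567 -.259 .038 -.285
```

```text
clock: 3.9
position: [0.5667, -0.2587, 0.0371]
ee_rot: [-0.446, -3.11, -0.0]
force: [-0.2, 0.8, 0.8]
width: 0.531
gripper_force: 0.0
pos [ 0.5667 -0.2587  0.0371] toolx [-0.96   0.281  0.   ] tooly [0.281 0.96  0.   ] turn 0.0001 q7 1.92 t 3.9 w 0.531
delta now axes [-0.0003 -0.0002 -0.0009]  after turn [-0.0003 -0.0002 -0.0009]
```

```bash
python3 nudge.py '[[[0, 0, 0, 0, 0], [0, 0, 0, 0, 0], [0, 0, 0, 0, 0], [0, 0, 0, 0, 0]]]'
```

```text
clock: 4.3
position: [0.5667, -0.2586, 0.0371]
ee_rot: [-0.446, -3.11, -0.0]
force: [-0.1, -0.1, -1.0]
width: 0.374
gripper_force: 60.0
```

To row units: -0.03 m is -0.6, -0.02 m is -0.4.

```bash
python3 nudge.py '[[[0, 0, -0.2, 0, 0], [0, 0, -0.4, 0, 0], [0, 0, -0.6, 0, 0], [0, 0, -0.6, 0, 0], [0, 0, -0.6, 0, 0], [0, 0, -0.6, 0, 0], [0, 0, -0.6, 0, 0], [0, 0, -0.4, 0, 0], [0, 0, 0, 0, 0], [0, 0, 0, 0, 0]]]'; python3 go.py .588 -.0365 .26 -.311
```

```text
clock: 5.3
position: [0.5663, -0.2585, 0.2367]
ee_rot: [-0.446, -3.109, -0.001]
force: [-0.4, 0.7, -4.9]
width: 0.376
gripper_force: 60.0
pos [ 0.5663 -0.2585  0.2367] toolx [-0.96   0.281  0.   ] tooly [0.281 0.96  0.   ] turn 0.0261 q7 1.82 t 5.3 w 0.376
delta now axes [ 0.0416  0.2191 -0.0233]  after turn [ 0.0473  0.218  -0.0233]
```

To row units: 0.026 rad is 0.26.

```bash
python3 nudge.py '[[[0, 0, 0, 0.26, 0], [0, 0, 0, 0, 0], [0, 0, 0, 0, 0]]]' 18;python3 nudge.py '[[[0, 0, 0, 0, 0], [0, 0, 0, 0, 0], [0, 0, 0, 0, 0]]]' 10; python3 nudge.py '[[[0, 0, 0, 0, 0], [0, 0, 0, 0, 0], [0, 0, 0, 0, 0], [0, 0, 0, 0, 0]]]' 7;  python3 nudge.py '[[[0, 0, 0, 0, 0], [0, 0, 0, 0, 0], [0, 0, 0, 0, 0], [0, 0, 0, 0, 0], [0, 0, 0, 0, 0], [0, 0, 0, 0, 0]]]' 5.5
```

```text
clock: 5.6
position: [0.5665, -0.2585, 0.2361]
ee_rot: [-0.486, -3.102, -0.0]
force: [0.4, 0.2, -4.0]
width: 0.417
gripper_force: 18.0
clock: 5.9
position: [0.5666, -0.2587, 0.237]
ee_rot: [-0.486, -3.103, -0.0]
force: [1.3, -0.4, -3.5]
width: 0.422
gripper_force: 10.0
clock: 6.3
position: [0.5666, -0.2587, 0.2371]
ee_rot: [-0.486, -3.103, -0.0]
force: [-0.7, 0.3, -4.4]
width: 0.429
gripper_force: 7.0
clock: 6.9
position: [0.5668, -0.2587, 0.2371]
ee_rot: [0.486, 3.104, -0.0]
force: [0.3, 0.2, -5.1]
width: 0.431
gripper_force: 5.5
```

```bash
python3 - <<'E'
from cell import arm
import cv2,numpy as np
s=arm.get_image("side")["image"][60:210,230:380]; t=arm.get_image("top")["image"][170:270,320:420]
cv2.imwrite("pics/d.png",np.hstack([cv2.resize(i,(400,400),interpolation=cv2.INTER_CUBIC) for i in (t,s)]))
E
python3 go.py .588 -.0365 .26 -.311
```

```text
pos [ 0.5668 -0.2587  0.2372] toolx [-0.952  0.306 -0.   ] tooly [0.306 0.952 0.   ] turn 0.0001 q7 1.8 t 7.0 w 0.43
delta now axes [ 0.0478  0.218  -0.0228]  after turn [ 0.0478  0.218  -0.0228]
```

View pics/d.png

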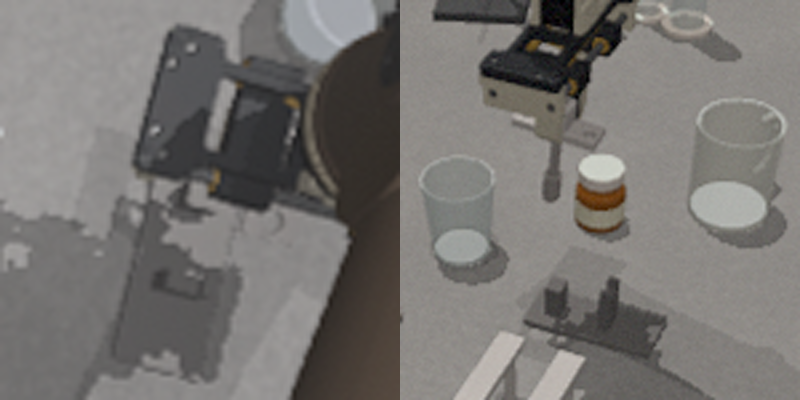

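The probe hangs close to plumb from the fingers in the side crop: stem about (552,140), tip about (550,195). I'll firm up and carry it to the rack.

```bash
python3 nudge.py '[[[0, 0, 0, 0, 0], [0, 0, 0, 0, 0], [0, 0, 0, 0, 0], [0.08, 0.36, 0, 0, 0], [0.16, 0.72, 0, 0, 0], [0.18, 0.8, 0, 0, 0], [0.18, 0.8, 0, 0, 0], [0.18, 0.8, 0, 0, 0], [0.12, 0.6, 0, 0, 0], [0.056, 0.28, 0, 0, 0]]]' 60; python3 nudge.py '[[[0, 0, 0, 0, 0], [0, 0, 0, 0, 0]]]'; python3 - <<'E'
from cell import arm
import cv2,numpy as np
s=arm.get_image("side")["image"][100:250,200:350]
cv2.imwrite("pics/e.png",cv2.resize(s,(600,600),interpolation=cv2.INTER_CUBIC))
E
python3 go.py .588 -.0365 .145 -.311
```

```text
clock: 8.0
position: [0.5882, -0.0322, 0.237]
ee_rot: [-0.479, -3.105, -0.003]
force: [-0.3, 0.4, -3.4]
width: 0.375
gripper_force: 60.0
clock: 8.2
position: [0.5878, -0.0379, 0.2372]
ee_rot: [0.488, 3.103, -0.002]
force: [-0.4, 0.5, -3.7]
width: 0.379
gripper_force: 60.0
pos [ 0.5878 -0.0387  0.2373] toolx [-0.951  0.308 -0.001] tooly [ 0.308  0.951 -0.001] turn -0.0021 q7 1.4 t 8.25 w 0.373
delta now axes [0.0005 0.0022 0.0923]  after turn [0.0005 0.0022 0.0923]
```

View pics/e.png

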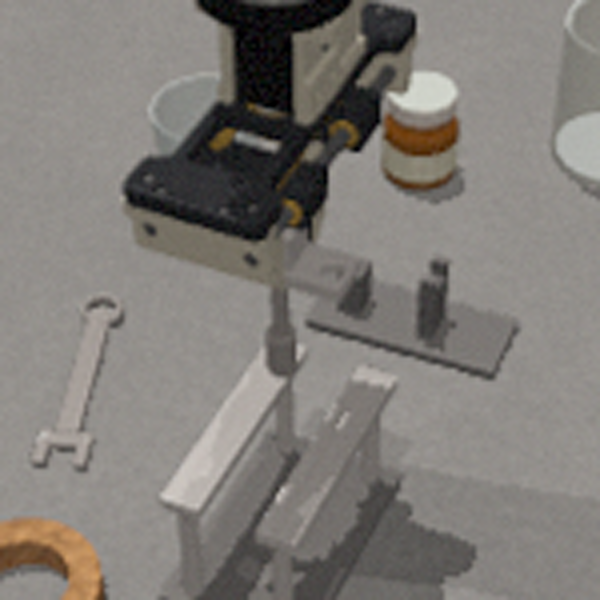

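```bash
python3 - <<'E'
from h import *
v=(.5878,-.0387,-.311)
for th in (-.1,-.05,0,.05,.1):
    print(th,[ (4*(proj('s',loc(v,(-d*np.sin(th),0,252-d*np.cos(th))))-[200,100])+1.5).round(0).tolist() for d in (25,50,70,97)])
E
```

```text
-0.1 [[279.0, 272.0], [276.0, 304.0], [273.0, 329.0], [270.0, 361.0]]
-0.05 [[281.0, 272.0], [280.0, 306.0], [279.0, 331.0], [277.0, 364.0]]
0 [[283.0, 273.0], [284.0, 307.0], [284.0, 333.0], [285.0, 367.0]]
0.05 [[285.0, 274.0], [288.0, 308.0], [290.0, 335.0], [293.0, 369.0]]
0.1 [[287.0, 274.0], [292.0, 309.0], [295.0, 336.0], [300.0, 371.0]]
```

The bulb sits at (282,355), within 3 px of the plumb prediction, so it is plumb to about 1–2°. Lowering now.

```bash
python3 nudge.py '[[[0.01, 0.04, 0.4, 0, 0], [0, 0, 0.6, 0, 0], [0, 0, 0.6, 0, 0], [0, 0, 0.5, 0, 0], [0, 0, 0.24, 0, 0], [0, 0, 0, 0, 0], [0, 0, 0, 0, 0]]]'; python3 nudge.py '[[[0, 0, 0.08, 0, 0], [0, 0, 0.06, 0, 0], [0, 0, 0, 0, 0]]]'; python3 go.py .588 -.0365 .105 -.311
```

```text
clock: 8.95
position: [0.5887, -0.0355, 0.1211]
ee_rot: [0.488, 3.102, -0.0]
force: [-0.9, -0.3, -4.6]
width: 0.374
gripper_force: 60.0
clock: 9.25
position: [0.5881, -0.0344, 0.1133]
ee_rot: [0.486, 3.103, 0.0]
force: [0.2, -0.8, -4.2]
width: 0.377
gripper_force: 60.0
pos [ 0.5881 -0.0344  0.1133] toolx [-0.952  0.306 -0.   ] tooly [0.306 0.952 0.   ] turn 0.0003 q7 1.45 t 9.25 w 0.377
delta now axes [-0.0005 -0.0021  0.0083]  after turn [-0.0005 -0.0021  0.0083]
```

To row units: 0.003 m is 0.06, 0.002 m is 0.04.

```bash
python3 nudge.py '[[[0, 0, 0.06, 0, 0], [0, 0, 0.04, 0, 0], [0, 0, 0, 0, 0]]]'; python3 nudge.py '[[[0, 0, 0.04, 0, 0], [0, 0, 0.03, 0, 0], [0, 0, 0, 0, 0]]]'
```

```text
clock: 9.55
position: [0.5879, -0.0344, 0.1078]
ee_rot: [-0.486, -3.103, 0.0]
force: [0.2, 0.0, -5.1]
width: 0.376
gripper_force: 60.0
clock: 9.85
position: [0.5879, -0.0344, 0.1044]
ee_rot: [-0.486, -3.103, 0.0]
force: [-0.5, 0.3, -5.0]
width: 0.375
gripper_force: 60.0
```

To row units: 0.0015 m is 0.03.

```bash
python3 nudge.py '[[[0, 0, 0.03, 0, 0], [0, 0, 0, 0, 0], [0, 0, 0, 0, 0]]]'; python3 nudge.py '[[[0, 0, 0.03, 0, 0], [0, 0, 0, 0, 0], [0, 0, 0, 0, 0]]]'
```

```text
clock: 10.15
position: [0.588, -0.0345, 0.1031]
ee_rot: [-0.486, -3.104, -0.0]
force: [-0.2, -0.9, -3.4]
width: 0.378
gripper_force: 60.0
clock: 10.45
position: [0.5881, -0.0346, 0.1026]
ee_rot: [0.487, 3.103, 0.001]
force: [-4.6, 0.2, 7.1]
width: 0.377
gripper_force: 60.0
```

```bash
python3 nudge.py '[[[0, 0, 0, 0, 0], [0, 0, 0, 0, 0], [0, 0, 0, 0, 0]]]' 6; python3 nudge.py '[[[0, 0, 0, 0, 0.6], [0, 0, 0, 0, 1], [0, 0, 0, 0, 1], [0, 0, 0, 0, 1], [0, 0, 0, 0, 1], [0, 0, 0, 0, 1], [0, 0, 0, 0, 1], [0, 0, -0.3, 0, 1], [0, 0, -0.3, 0, 1], [0, 0, 0, 0, 1]]]';  python3 go.py .588 -.0365 .132 -.311
```

```text
clock: 10.75
position: [0.5885, -0.0348, 0.1022]
ee_rot: [0.487, 3.103, 0.0]
force: [-1.8, -1.0, 6.5]
width: 0.43
gripper_force: 6.0
clock: 11.75
position: [0.5893, -0.0347, 0.1333]
ee_rot: [0.486, 3.101, 0.001]
force: [0.2, -0.2, 0.1]
width: 1.001
gripper_force: 0.0
pos [ 0.5893 -0.0347  0.1333] toolx [-0.952  0.306 -0.003] tooly [0.306 0.952 0.001] turn -0.0 q7 1.44 t 11.75 w 1.001
delta now axes [ 0.0007 -0.0022  0.0013]  after turn [ 0.0007 -0.0022  0.0013]
```

```bash
python3 - <<'E'
from cell import arm
import cv2,numpy as np
s=arm.get_image("side")["image"][140:240,220:320]
t=arm.get_image("top")["image"][160:260,240:340]
cv2.imwrite("pics/f.png",np.hstack([cv2.resize(i,(400,400),interpolation=cv2.INTER_CUBIC) for i in (t,s)]))
E
```

```text
(no output)
```

View pics/f.png

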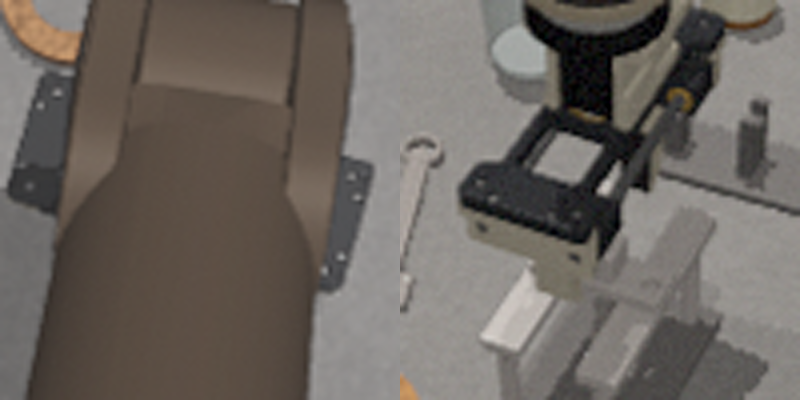

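The side crop shows the plate lying across both rails, with the open fingers beside the head and fin. I'll take the fin.

To row units: 0.001 m is 0.02.

```bash
python3 nudge.py '[[[0, 0, 0.02, 0, 0], [0, 0, 0, 0, 0], [0, 0, 0, 0, 0], [0, 0, 0, 0, 0], [0, 0, 0, 0, 0], [0, 0, 0, 0, 0], [0, 0, 0, 0, 0], [0, 0, 0, 0, 0], [0, 0, 0, 0, 0], [0, 0, 0, 0, 0]]]' 60; python3 nudge.py '[[[0, 0, 0, 0, 0], [0, 0, 0, 0, 0], [0, 0, -0.04, 0, 0], [0, 0, -0.2, 0, 0], [0, 0, 0, 0, 0], [0, 0, 0, 0, 0]]]'; python3 go.py .588 -.0365 .25 .17
```

```text
clock: 12.85
position: [0.588, -0.0344, 0.1306]
ee_rot: [0.486, 3.104, 0.0]
force: [-0.1, -1.2, -0.3]
width: 0.253
gripper_force: 60.0
clock: 13.45
position: [0.5882, -0.0344, 0.143]
ee_rot: [0.486, 3.103, 0.0]
force: [0.2, -0.3, -4.3]
width: 0.259
gripper_force: 60.0
pos [ 0.5882 -0.0344  0.143 ] toolx [-0.952  0.306 -0.001] tooly [0.306 0.952 0.   ] turn -0.4808 q7 1.44 t 13.45 w 0.259
delta now axes [-0.0005 -0.002  -0.107 ]  after turn [ 0.0005 -0.002  -0.107 ]
```

To row units: -0.03 m is -0.6, -0.02 m is -0.4, -0.1 rad is -1.

```bash
python3 nudge.py '[[[0, 0, -0.4, 0, 0], [0, 0, -0.6, 0, 0], [0, 0, -0.6, 0, 0], [0, 0, -0.24, 0, 0], [0, 0, 0, -1, 0], [0, 0, 0, -1.4, 0], [0, 0, 0, -1.4, 0], [0, 0, 0, -1.008, 0], [0, 0, 0, 0, 0]]]'; python3 - <<'E'
from h import *
D=[('t',(80,36,120),(148.25,195)),('t',(80,-36,120),(176.75,189.5)),('t',(-45,-36,120),(186.5,240)),('t',(-45,36,120),(157,245)),('t',(32,0,120),(166.25,211.25)),('t',(-45,8,120),(168,243)),('t',(-45,-8,120),(175,241.25)),
('s',(80,-36,120),(222.5,299)),('s',(-45,-36,120),(286,296.5)),('s',(32,0,120),(246.75,314.75)),('s',(-45,-8,120),(287.25,310)),('s',(-45,8,120),(288,316.25))]
D=[(c,p,np.array(u)-.375) for c,p,u in D]
v=fit(D,[.56,.25,.17]);fit(D[:7],v);fit(D[7:],v)
print(loc(v,(-82,0,0)),loc(v,(-3,0,0)),loc(v,(32,0,0)))
E
python3 go.py .483 .2405 .235 .17
```

```text
clock: 14.35
position: [0.5875, -0.0345, 0.2337]
ee_rot: [0.269, -3.129, -0.0]
force: [-0.5, -0.3, -3.6]
width: 0.255
gripper_force: 60.0
[0.5635 0.2537 0.1698]
[[-0.3, -0.0], [0.2, -0.3], [-0.5, -0.7], [-0.2, 0.2], [-0.4, -0.0], [0.2, -0.1], [-0.4, 0.3], [0.1, -0.2], [0.4, -0.3], [0.3, -0.3], [0.0, -1.0], [-0.2, 0.4]]
[0.5633 0.2532 0.1686]
[[-0.0, 0.1], [0.4, -0.2], [-0.3, -0.6], [-0.0, 0.2], [-0.2, 0.1], [0.3, -0.0], [-0.2, 0.4]]
[0.5637 0.2543 0.1692]
[[-0.1, 0.1], [0.3, -0.0], [0.2, -0.0], [-0.1, -0.7], [-0.3, 0.6]]
[0.4826762  0.23985137 0.        ] [0.56053984 0.25320254 0.        ] [0.59503639 0.25911761 0.        ]
pos [ 0.5875 -0.0345  0.2337] toolx [-0.985 -0.171  0.001] tooly [-0.171  0.985  0.   ] turn 0.0013 q7 1.83 t 14.35 w 0.255
delta now axes [ 0.0561  0.2888 -0.0011]  after turn [ 0.0565  0.2888 -0.0011]
```

To row units: 0.045 m is 0.9, 0.04 m is 0.8.

```bash
python3 nudge.py '[[[0.12, 0.4, 0, 0, 0], [0.18, 0.7, 0, 0, 0], [0.18, 0.9, 0, 0, 0], [0.18, 0.9, 0, 0, 0], [0.18, 0.9, 0, 0, 0], [0.12, 0.8, 0, 0, 0], [0.1, 0.7, 0, 0, 0], [0.06, 0.46, 0, 0, 0], [0, 0, 0, 0, 0], [0, 0, 0, 0, 0]]]'; python3 go.py .4827 .2399 .1686 .1695
```

```text
clock: 15.35
position: [0.4838, 0.2401, 0.2341]
ee_rot: [0.265, -3.13, 0.001]
force: [0.3, -0.7, -3.9]
width: 0.254
gripper_force: 60.0
pos [0.4838 0.2401 0.2341] toolx [-0.986 -0.168  0.001] tooly [-0.168  0.986 -0.001] turn -0.0007 q7 1.25 t 15.35 w 0.254
delta now axes [0.001  0.0001 0.0655]  after turn [0.001  0.0001 0.0655]
```

```bash
python3 nudge.py '[[[0, 0, 0.4, 0, 0], [0, 0, 0.5, 0, 0], [0, 0, 0.4, 0, 0], [0, 0, 0, 0, 0], [0, 0, 0, 0, 0]]]'; python3 go.py .5635 .2537 .1686 .1695
```

```text
clock: 15.85
position: [0.4846, 0.2388, 0.1698]
ee_rot: [0.262, -3.13, 0.001]
force: [0.3, 1.0, -3.4]
width: 0.254
gripper_force: 60.0
pos [0.4846 0.2388 0.1698] toolx [-0.986 -0.167  0.   ] tooly [-0.167  0.986 -0.001] turn -0.0022 q7 1.26 t 15.85 w 0.254
delta now axes [-0.0803  0.0016  0.0012]  after turn [-0.0803  0.0014  0.0012]
```

```bash
python3 nudge.py '[[[0, 0.03, 0.02, -0.02, 0], [0, 0, 0, 0, 0]]]'; python3 nudge.py '[[[-0.3, 0, 0, 0, 0], [-0.3, 0, 0, 0, 0], [-0.2, 0, 0, 0, 0], [0, 0, 0, 0, 0], [0, 0, 0, 0, 0]]]'; python3 go.py .5635 .2537 .1686 .1695
```

```text
clock: 16.05
position: [0.4846, 0.2418, 0.1696]
ee_rot: [-0.269, 3.128, 0.002]
force: [-0.2, -0.3, -4.5]
width: 0.256
gripper_force: 60.0
clock: 16.55
position: [0.5229, 0.2481, 0.1686]
ee_rot: [0.269, -3.13, 0.0]
force: [0.5, 0.7, -4.1]
width: 0.258
gripper_force: 60.0
pos [0.5229 0.2481 0.1686] toolx [-0.985 -0.171  0.   ] tooly [-0.171  0.985 -0.   ] turn 0.0023 q7 1.3 t 16.55 w 0.258
delta now axes [-0.0409 -0.0015  0.    ]  after turn [-0.0409 -0.0014  0.    ]
```

```bash
python3 nudge.py '[[[-0.2, -0.02, 0, 0.02, 0], [-0.3, 0, 0, 0, 0], [-0.16, 0, 0, 0, 0], [0, 0, 0, 0, 0], [0, 0, 0, 0, 0], [0, 0, 0, 0, 0]]]'; python3 go.py .5635 .2537 .1686 .1695
```

```text
clock: 17.15
position: [0.5553, 0.2528, 0.1685]
ee_rot: [0.267, -3.129, 0.0]
force: [0.1, 0.2, -4.7]
width: 0.255
gripper_force: 60.0
pos [0.5553 0.2528 0.1685] toolx [-0.986 -0.169  0.001] tooly [-0.169  0.986 -0.   ] turn 0.0006 q7 1.32 t 17.15 w 0.255
delta now axes [-0.0082 -0.0005 -0.0001]  after turn [-0.0082 -0.0005 -0.0001]
```

```bash
python3 - <<'E'
from cell import arm
import cv2,numpy as np
s=arm.get_image("side")["image"][260:360,200:300]
t=arm.get_image("top")["image"][170:270,120:220]
cv2.imwrite("pics/g.png",np.hstack([cv2.resize(i,(400,400),interpolation=cv2.INTER_CUBIC) for i in (t,s)]))
E
```

```text
(no output)
```

View pics/g.png

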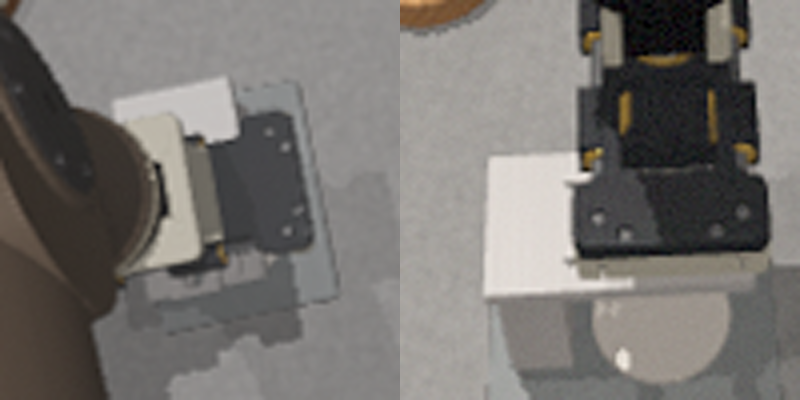

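The arm hides the probe here; only the shelf and gripper show, and they are well aligned. I'll feel for the slot's end by force.

To row units: -0.003 m is -0.06.

```bash
python3 nudge.py '[[[-0.06, 0, 0, 0, 0], [-0.06, 0, 0, 0, 0], [0, 0, 0, 0, 0], [0, 0, 0, 0, 0]]]'; for i in 1 ; do python3 nudge.py '[[[-0.04, 0, 0, 0, 0], [0, 0, 0, 0, 0], [0, 0, 0, 0, 0]]]'; done;  python3 nudge.py '[[[-0.03, 0, 0, 0, 0], [0, 0, 0, 0, 0], [0, 0, 0, 0, 0]]]';  python3 go.py .5635 .2537 .1686 .1695
```

```text
clock: 17.65
position: [0.562, 0.2539, 0.1686]
ee_rot: [0.266, -3.13, 0.0]
force: [-0.2, -0.1, -3.6]
width: 0.254
gripper_force: 60.0
clock: 17.95
position: [0.5639, 0.2542, 0.1686]
ee_rot: [0.267, -3.13, 0.0]
force: [0.1, -0.5, -4.5]
width: 0.259
gripper_force: 60.0
clock: 18.25
position: [0.5652, 0.2545, 0.1686]
ee_rot: [0.267, -3.13, 0.0]
force: [-0.3, -1.0, -4.1]
width: 0.258
gripper_force: 60.0
pos [0.5652 0.2545 0.1686] toolx [-0.986 -0.169  0.   ] tooly [-0.169  0.986  0.   ] turn 0.0004 q7 1.33 t 18.25 w 0.258
delta now axes [ 0.0018 -0.0005 -0.    ]  after turn [ 0.0018 -0.0005 -0.    ]
```

```bash
python3 nudge.py '[[[-0.03, -0.01, 0, 0, 0], [0, 0, 0, 0, 0], [0, 0, 0, 0, 0]]]'; python3 nudge.py '[[[-0.03, 0, 0, 0, 0], [0, 0, 0, 0, 0], [0, 0, 0, 0, 0]]]';  python3 nudge.py '[[[-0.03, 0, 0, 0, 0], [0, 0, 0, 0, 0], [0, 0, 0, 0, 0]]]'; python3 go.py .5635 .2537 .1686 .1695
```

```text
clock: 18.55
position: [0.5661, 0.2544, 0.1684]
ee_rot: [0.267, -3.129, 0.0]
force: [-4.9, 0.5, -1.7]
width: 0.253
gripper_force: 60.0
clock: 18.85
position: [0.5666, 0.2545, 0.1682]
ee_rot: [0.267, -3.127, 0.0]
force: [-8.6, -0.3, 0.1]
width: 0.253
gripper_force: 60.0
clock: 19.15
position: [0.5677, 0.2546, 0.1681]
ee_rot: [0.267, -3.126, 0.001]
force: [-8.1, -1.0, -0.2]
width: 0.255
gripper_force: 60.0
pos [0.5677 0.2546 0.1681] toolx [-0.985 -0.17   0.004] tooly [-0.17   0.986 -0.   ] turn 0.001 q7 1.33 t 19.15 w 0.255
delta now axes [ 0.0043 -0.0002 -0.0005]  after turn [ 0.0043 -0.0002 -0.0005]
```

Units first: shifts go in shares of 50 mm and turns go in units of 0.1 rad. So 0.003 m is 0.06, 0.002 m is 0.04.

```bash
python3 nudge.py '[[[0.06, 0, 0, 0, 0], [0.04, 0, 0, 0, 0], [0, 0, 0, 0, 0], [0, 0, 0, 0, 0]]]'; python3 go.py .5635 .2537 .1506 .1695
```

```text
clock: 19.55
position: [0.5657, 0.2538, 0.1689]
ee_rot: [-0.266, 3.129, 0.0]
force: [0.1, -0.1, -3.7]
width: 0.256
gripper_force: 60.0
pos [0.5657 0.2538 0.1689] toolx [-0.986 -0.169 -0.001] tooly [-0.169  0.986 -0.   ] turn 0.0001 q7 1.33 t 19.55 w 0.256
delta now axes [0.0022 0.0003 0.0183]  after turn [0.0022 0.0003 0.0183]
```

Free again. I'll centre it and lower onto the seat, watching the force.

```bash
python3 nudge.py '[[[0.04, 0.006, 0, 0, 0], [0, 0, 0.1, 0, 0], [0, 0, 0.08, 0, 0], [0, 0, 0, 0, 0], [0, 0, 0, 0, 0]]]'; python3 nudge.py '[[[0, 0, 0.08, 0, 0], [0, 0, 0.06, 0, 0], [0, 0, 0, 0, 0], [0, 0, 0, 0, 0]]]'; python3 go.py .5635 .2537 .1506 .1695
```

```text
clock: 20.05
position: [0.5629, 0.2538, 0.1593]
ee_rot: [0.267, -3.13, 0.0]
force: [0.4, -0.1, -3.8]
width: 0.254
gripper_force: 60.0
clock: 20.45
position: [0.5629, 0.2538, 0.1525]
ee_rot: [0.267, -3.13, 0.0]
force: [0.5, -0.1, -3.6]
width: 0.258
gripper_force: 60.0
pos [0.5629 0.2538 0.1525] toolx [-0.986 -0.169  0.   ] tooly [-0.169  0.986 -0.   ] turn 0.0004 q7 1.33 t 20.45 w 0.258
delta now axes [-0.0006 -0.0002  0.0019]  after turn [-0.0006 -0.0002  0.0019]
```

```bash
python3 nudge.py '[[[0, 0, 0.024, 0, 0], [0, 0, 0, 0, 0], [0, 0, 0, 0, 0]]]'; python3 nudge.py '[[[0, 0, 0.02, 0, 0], [0, 0, 0, 0, 0], [0, 0, 0, 0, 0]]]'
```

```text
clock: 20.75
position: [0.5629, 0.2539, 0.1515]
ee_rot: [-0.267, 3.13, 0.0]
force: [0.2, 0.4, -4.8]
width: 0.254
gripper_force: 60.0
clock: 21.05
position: [0.563, 0.2539, 0.1509]
ee_rot: [-0.267, 3.13, 0.0]
force: [-2.5, -1.6, 3.2]
width: 0.254
gripper_force: 60.0
```

Seated. Easing, then releasing and rising.

```bash
python3 nudge.py '[[[0, 0, 0, 0, 0], [0, 0, 0, 0, 0], [0, 0, 0, 0, 0]]]' 6; python3 nudge.py '[[[0, 0, 0, 0, 0.6], [0, 0, 0, 0, 1], [0, 0, 0, 0, 1], [0, 0, 0, 0, 1], [0, 0, 0, 0, 1], [0, 0, 0, 0, 1], [0, 0, 0, 0, 1], [0, 0, 0, 0, 1], [0, 0, -0.4, 0, 1], [0, 0, -0.8, 0, 1]]]'; python3 nudge.py '[[[0, 0, -1, 0, 1], [0, 0, -0.4, 0, 1], [0, 0, 0, 0, 1]]]'; python3 go.py .4555 .3972 .17 .17
```

```text
clock: 21.35
position: [0.563, 0.254, 0.1507]
ee_rot: [-0.267, 3.13, 0.0]
force: [-2.0, -1.1, 3.4]
width: 0.261
gripper_force: 6.0
clock: 22.35
position: [0.561, 0.253, 0.2082]
ee_rot: [0.266, -3.125, 0.004]
force: [0.9, -0.3, 0.4]
width: 0.994
gripper_force: 0.0
clock: 22.65
position: [0.5647, 0.2545, 0.2845]
ee_rot: [-0.266, 3.124, 0.004]
force: [0.2, 0.1, 0.3]
width: 1.003
gripper_force: 0.0
pos [0.5647 0.2545 0.2845] toolx [-0.986 -0.169 -0.006] tooly [-0.169  0.986  0.002] turn -0.0002 q7 1.31 t 22.65 w 1.003
delta now axes [0.0842 0.1588 0.1143]  after turn [0.0842 0.1588 0.1143]
```

To row units: 0.04 m is 0.8, 0.038 m is 0.76, 0.15 rad is 1.5.

```bash
python3 nudge.py '[[[0.4, 0.76, 0.2, 0, 1], [0.42, 0.8, 0.4, 1, 1], [0, 0, 0.4, 1.5, 1], [0, 0, 0, 1.5, 1], [0, 0, 0, 1.5, 1], [0, 0, 0, 1.5, 1], [0, 0, 0, 1.5, 1], [0, 0, 0, 1.5, 1], [0, 0, 0, 1.5, 1], [0, 0, 0, 1.5, 1]]]'; python3 nudge.py '[[[0, 0, 0, 1.5, 1], [0, 0, 0, 1.2, 1], [0, 0, 0, 0, 1], [0, 0, 0, 0, 1]]]'; python3 go.py .4553 .3977 .11 1.7408
```

```text
clock: 23.65
position: [0.5088, 0.3235, 0.2293]
ee_rot: [-1.69, -2.648, 0.002]
force: [0.4, 0.0, -0.5]
width: 0.999
gripper_force: 0.0
clock: 24.05
position: [0.5089, 0.3237, 0.2297]
ee_rot: [2.019, 2.407, -0.002]
force: [-0.6, -0.5, -0.2]
width: 1.001
gripper_force: 0.0
pos [0.5089 0.3237 0.2297] toolx [-0.174  0.985 -0.001] tooly [ 0.985  0.174 -0.001] turn 0.0045 q7 -0.25 t 24.05 w 1.001
delta now axes [ 0.0823 -0.0399  0.1197]  after turn [ 0.0821 -0.0402  0.1197]
```

```bash
python3 nudge.py '[[[0.6, -0.3, 0, 0.045, 1], [0.7, -0.3, 0.4, 0, 1], [0.34, -0.2, 0.8, 0, 1], [0, 0, 0.8, 0, 1], [0, 0, 0.4, 0, 1], [0, 0, 0, 0, 1], [0, 0, 0, 0, 1]]]'; python3 go.py .4553 .3977 .053 1.7408
```

```text
clock: 24.75
position: [0.4566, 0.3978, 0.1108]
ee_rot: [2.028, 2.399, -0.0]
force: [0.4, 0.3, 1.1]
width: 1.0
gripper_force: 0.0
pos [0.4566 0.3978 0.1108] toolx [-0.167  0.986 -0.   ] tooly [0.986 0.167 0.   ] turn -0.0026 q7 -0.35 t 24.75 w 1.0
delta now axes [ 0.0002 -0.0013  0.0578]  after turn [ 0.0002 -0.0013  0.0578]
```

```bash
python3 nudge.py '[[[0, -0.02, 0.6, 0, 1], [0, 0, 0.4, 0, 0.9], [0, 0, 0.15, 0, 0.7], [0, 0, 0, 0, 0], [0, 0, 0, 0, 0], [0, 0, 0, 0, 0], [0, 0, 0, 0, 0], [0, 0, 0, 0, 0], [0, 0, 0, 0, 0], [0, 0, 0, 0, 0]]]' 15; python3 nudge.py '[[[0, 0, 0, 0, 0], [0, 0, 0, 0, 0], [0, 0, 0, 0, 0], [0, 0, 0, 0, 0], [0, 0, 0, 0, 0], [0, 0, 0, 0, 0]]]'; python3 go.py .4553 .3977 .053 .17
```

```text
clock: 25.75
position: [0.4552, 0.3978, 0.053]
ee_rot: [-2.029, -2.398, -0.0]
force: [0.5, 0.1, -0.1]
width: 0.268
gripper_force: 0.0
clock: 26.35
position: [0.4552, 0.3978, 0.0529]
ee_rot: [2.029, 2.398, 0.0]
force: [-0.3, -0.2, -0.3]
width: 0.16
gripper_force: 15.0
pos [0.4552 0.3978 0.0529] toolx [-0.165  0.986  0.   ] tooly [0.986 0.165 0.   ] turn 1.567 q7 -0.32 t 26.35 w 0.16
delta now axes [-0.0001  0.     -0.0001]  after turn [ 0.      0.0001 -0.0001]
```

```bash
python3 nudge.py '[[[0, 0, 0, 0, 0.6], [0, 0, 0, 0, 0.6], [0, 0, 0, 0, 0.6], [0, 0, 0, -1.25, 0.6], [0, 0, 0, -1.5, 0.6], [0, 0, 0, -1.5, 0.6], [0, 0, 0, -1.5, 0.6], [0, 0, 0, -1.5, 0.6], [0, 0, 0, -1.5, 0.6], [0, 0, 0, -1.5, 0.6]]]'; python3 nudge.py '[[[0, 0, 0, -1.5, 0.6], [0, 0, 0, -1.5, 0.6], [0, 0, 0, -1.5, 0.6], [0, 0, 0, -1, 0.6], [0, 0, 0, 0, 0.6], [0, 0, 0, 0, 0.6]]]'; python3 go.py .4552 .3978 .053 .1695
```

```text
clock: 27.35
position: [0.4553, 0.3977, 0.053]
ee_rot: [0.583, 3.087, 0.0]
force: [-0.1, -0.5, -0.5]
width: 0.598
gripper_force: 0.0
clock: 27.95
position: [0.4553, 0.3977, 0.0529]
ee_rot: [0.262, -3.131, -0.0]
force: [-0.1, 0.4, -0.1]
width: 0.605
gripper_force: 0.0
pos [0.4553 0.3977 0.0529] toolx [-0.986 -0.166  0.   ] tooly [-0.166  0.986  0.   ] turn -0.0026 q7 0.93 t 27.95 w 0.605
delta now axes [ 0.0001  0.0001 -0.0001]  after turn [ 0.0001  0.0001 -0.0001]
```

To row units: -0.0026 rad is -0.026.

```bash
python3 nudge.py '[[[0, 0, 0, -0.026, 0], [0, 0, 0, 0, 0], [0, 0, 0, 0, 0], [0, 0, 0, 0, 0], [0, 0, 0, 0, 0], [0, 0, 0, 0, 0], [0, 0, 0, 0, 0], [0, 0, 0, 0, 0], [0, 0, 0, 0, 0]]]' 50; python3 nudge.py '[[[0, 0, -0.2, 0, 0], [0, 0, -0.6, 0, 0], [0, 0, -0.8, 0, 0], [0, 0, -0.8, 0, 0], [0, 0, -0.8, 0, 0], [0, 0, -0.4, 0, 0], [0, 0, 0, 0, 0], [0, 0, 0, 0, 0]]]'; python3 go.py .5945 .2590 .235 .1695; python3 - <<'E'
from cell import arm
import cv2,numpy as np
s=arm.get_image("side")["image"][260:410,200:350]
t=arm.get_image("top")["image"][180:280,90:190]
cv2.imwrite("pics/k.png",np.hstack([cv2.resize(t,(380,380),interpolation=cv2.INTER_CUBIC),cv2.resize(s,(380,380),interpolation=cv2.INTER_CUBIC)]))
E
```

```text
clock: 28.85
position: [0.4552, 0.3978, 0.053]
ee_rot: [-0.271, 3.13, 0.0]
force: [0.9, -0.1, 0.4]
width: 0.151
gripper_force: 50.0
clock: 29.65
position: [0.4551, 0.3976, 0.2334]
ee_rot: [-0.271, 3.129, 0.001]
force: [0.1, 0.2, -1.1]
width: 0.152
gripper_force: 50.0
pos [0.4551 0.3976 0.2334] toolx [-0.985 -0.172 -0.001] tooly [-0.172  0.985  0.   ] turn 0.0035 q7 0.94 t 29.65 w 0.152
delta now axes [-0.1134 -0.1605 -0.0016]  after turn [-0.114  -0.1601 -0.0016]
```

View pics/k.png

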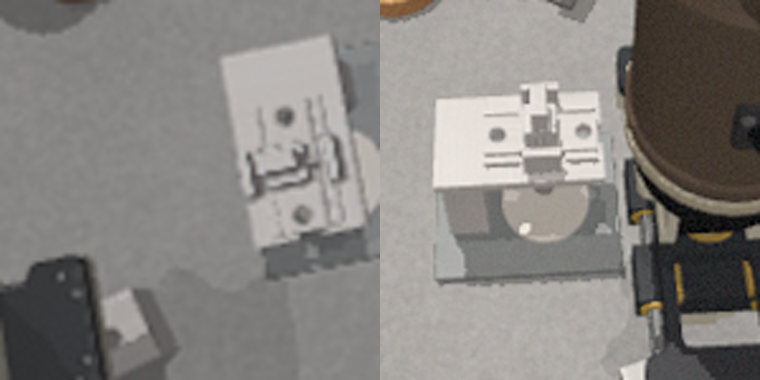

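The probe sits squarely between the ribs. The plate's holes show at top-crop (285,116) and (302,214), and in the side crop at (497,134) and (583,130).

```bash
python3 - <<'E'
from h import *
a=ray('t',(164.6,210.2),.128);b=ray('t',(169.1,235.9),.128);c=ray('s',(245.9,312.6),.128);d=ray('s',(279.8,311.0),.128)
print(a,c,b,d); print((a+b)/2,(c+d)/2,[np.arctan2(*(p-q)[[1,0]]) for p,q in((a,b),(c,d))])
E
python3 nudge.py '[[[-0.4, -0.56, 0, 0.035, 0], [-0.5, -0.72, 0, 0, 0], [-0.56, -0.8, 0, 0, 0], [-0.5, -0.72, 0, 0, 0], [-0.31, -0.41, 0, 0, 0], [0, 0, 0, 0, 0], [0, 0, 0, 0, 0], [0, 0, 0, 0, 0]]]'; python3 go.py .5945 .2590 .235 .1695;
```

```text
[0.59585227 0.25927542 0.128     ] [0.59583319 0.26036363 0.128     ] [0.53332497 0.24875961 0.128     ] [0.53289363 0.24921454 0.128     ]
[0.56458862 0.25401752 0.128     ] [0.56436341 0.25478908 0.128     ] [np.float64(0.1666202587378832), np.float64(0.1753210405227269)]
clock: 30.55
position: [0.593, 0.2601, 0.232]
ee_rot: [0.269, -3.128, -0.0]
force: [-0.5, 0.1, 0.7]
width: 0.151
gripper_force: 50.0
pos [0.593  0.2601 0.232 ] toolx [-0.985 -0.171  0.002] tooly [-0.171  0.985  0.   ] turn 0.0019 q7 1.27 t 30.55 w 0.151
delta now axes [-0.0013 -0.0013 -0.003 ]  after turn [-0.0013 -0.0013 -0.003 ]
```

```bash
python3 nudge.py '[[[-0.04, -0.02, 0.2, 0.02, 0], [0, 0, 0.4, 0, 0], [0, 0, 0.3, 0, 0], [0, 0, 0.12, 0, 0], [0, 0, 0, 0, 0], [0, 0, 0, 0, 0]]]'; python3 go.py .595 .2594 .136 .1695;
```

```text
clock: 31.15
position: [0.5964, 0.2587, 0.1823]
ee_rot: [-0.264, 3.13, 0.0]
force: [0.6, -0.5, -0.5]
width: 0.15
gripper_force: 50.0
pos [0.5964 0.2587 0.1823] toolx [-0.986 -0.167 -0.001] tooly [-0.167  0.986  0.   ] turn -0.0014 q7 1.27 t 31.15 w 0.15
delta now axes [0.0013 0.001  0.0463]  after turn [0.0013 0.001  0.0463]
```

To row units: 0.004 m is 0.08, 0.001 m is 0.02, -0.001 rad is -0.01.

```bash
python3 nudge.py '[[[0.02, 0.02, 0.08, -0.01, 0], [0, 0, 0.08, 0, 0], [0, 0, 0, 0, 0], [0, 0, 0, 0, 0]]]'; python3 nudge.py '[[[0, 0, 0.08, 0, 0], [0, 0, 0.06, 0, 0], [0, 0, 0, 0, 0], [0, 0, 0, 0, 0]]]'; python3 go.py .595 .2594 .136 .1695;
```

```text
clock: 31.55
position: [0.5952, 0.259, 0.174]
ee_rot: [-0.264, 3.13, 0.0]
force: [1.0, -0.0, -0.7]
width: 0.153
gripper_force: 50.0
clock: 31.95
position: [0.5952, 0.2589, 0.1668]
ee_rot: [0.264, -3.13, 0.0]
force: [0.0, 0.2, -0.1]
width: 0.152
gripper_force: 50.0
pos [0.5952 0.2589 0.1668] toolx [-0.986 -0.168  0.   ] tooly [-0.168  0.986 -0.   ] turn -0.001 q7 1.27 t 31.95 w 0.152
delta now axes [0.0001 0.0005 0.0308]  after turn [0.0001 0.0005 0.0308]
```

In the plate's hole with no force. I'll continue through the bracket.

To row units: 0.003 m is 0.06, 0.002 m is 0.04.

```bash
python3 nudge.py '[[[0, 0.008, 0.06, 0, 0], [0, 0, 0.06, 0, 0], [0, 0, 0.04, 0, 0], [0, 0, 0, 0, 0], [0, 0, 0, 0, 0]]]'; python3 nudge.py '[[[0, 0, 0.08, 0, 0], [0, 0, 0.08, 0, 0], [0, 0, 0, 0, 0], [0, 0, 0, 0, 0]]]'
```

```text
clock: 32.45
position: [0.5952, 0.2593, 0.1589]
ee_rot: [0.264, -3.13, 0.0]
force: [0.1, 0.1, -0.8]
width: 0.152
gripper_force: 50.0
clock: 32.85
position: [0.5951, 0.2593, 0.1507]
ee_rot: [0.264, -3.13, 0.0]
force: [-0.2, 0.2, -0.9]
width: 0.156
gripper_force: 50.0
```

```bash
python3 nudge.py '[[[0, 0, 0.08, 0, 0], [0, 0, 0.08, 0, 0], [0, 0, 0.06, 0, 0], [0, 0, 0, 0, 0], [0, 0, 0, 0, 0]]]'; python3 nudge.py '[[[0, 0, 0.04, 0, 0], [0, 0, 0.02, 0, 0], [0, 0, 0, 0, 0], [0, 0, 0, 0, 0]]]';python3 nudge.py '[[[0, 0, 0.02, 0, 0], [0, 0, 0, 0, 0], [0, 0, 0, 0, 0]]]'
```

```text
clock: 33.35
position: [0.5951, 0.2594, 0.1399]
ee_rot: [0.264, -3.13, 0.0]
force: [-0.7, 0.5, -0.5]
width: 0.151
gripper_force: 50.0
clock: 33.75
position: [0.5952, 0.2594, 0.137]
ee_rot: [-0.264, 3.13, -0.0]
force: [-0.2, 0.5, -1.1]
width: 0.151
gripper_force: 50.0
clock: 34.05
position: [0.5952, 0.2594, 0.136]
ee_rot: [-0.264, 3.13, 0.0]
force: [1.1, 0.3, -0.4]
width: 0.151
gripper_force: 50.0
```

```bash
python3 nudge.py '[[[0, 0, 0.02, 0, 0], [0, 0, 0, 0, 0], [0, 0, 0, 0, 0]]]';python3 nudge.py '[[[0, 0, 0.02, 0, 0], [0, 0, 0, 0, 0], [0, 0, 0, 0, 0]]]'
```

```text
clock: 34.35
position: [0.5953, 0.2595, 0.1359]
ee_rot: [-0.264, 3.13, 0.001]
force: [-1.6, -1.3, 8.4]
width: 0.153
gripper_force: 50.0
clock: 34.65
position: [0.5954, 0.2595, 0.1358]
ee_rot: [-0.264, 3.129, 0.001]
force: [-4.7, -2.7, 14.7]
width: 0.151
gripper_force: 50.0
```

The shoulder is on the plate (13–15 N, at the predicted height). Unload, release, rise.

To row units: -0.04 m is -0.8, -0.02 m is -0.4.

```bash
python3 nudge.py '[[[0, 0, -0.03, 0, 0], [0, 0, 0, 0, 0.5], [0, 0, 0, 0, 0.7], [0, 0, 0, 0, 0.7], [0, 0, 0, 0, 0.7], [0, 0, 0, 0, 0.7], [0, 0, 0, 0, 0.7], [0, 0, -0.2, 0, 0.7], [0, 0, -0.4, 0, 0.7], [0, 0, -0.8, 0, 0.7]]]'; python3 nudge.py '[[[0, 0, -1, 0, 0.7], [0.4, -0.6, -0.6, 0, 0.7], [0.8, -0.6, 0, 0, 0.7], [0.8, -0.6, 0, 0, 0.7], [0.8, -0.6, 0, 0, 0.7], [0.4, -0.6, 0, 0, 0.7], [0, -0.8, 0, 0, 0.7], [0, -0.8, 0, 0, 0.7], [0, -0.4, 0, 0, 0.7], [0, 0, 0, 0, 0.7]]]'; python3 - <<'E'
from cell import arm
import cv2,numpy as np
s=arm.get_image("side")["image"][260:360,200:300]
t=arm.get_image("top")["image"][180:280,110:210]
cv2.imwrite("pics/m.png",np.hstack([cv2.resize(i,(400,400),interpolation=cv2.INTER_CUBIC) for i in (t,s)]))
E
```

```text
clock: 35.65
position: [0.5936, 0.2586, 0.2042]
ee_rot: [0.264, -3.126, 0.003]
force: [0.6, 0.6, -0.1]
width: 0.697
gripper_force: 0.0
clock: 36.65
position: [0.4796, -0.0174, 0.2864]
ee_rot: [-0.256, 3.13, -0.001]
force: [-0.2, 0.2, 0.2]
width: 0.701
gripper_force: 0.0
```

```bash
python3 nudge.py '[[[0, 0, 0, 0, 0.7], [0, 0, 0, 0, 0.7], [0, 0, 0, 0, 0.7]]]'; python3 -c "
from cell import arm
print(arm.sign_off())"
```

```text
clock: 37.05
position: [0.4793, -0.013, 0.2855]
ee_rot: [0.267, -3.13, -0.0]
force: [-0.1, -0.7, -0.1]
width: 0.699
gripper_force: 0.0
the job is handed in; nothing more can be done
None
```

The probe is in the bracket and the pin is pushed home through plate and shelf; I handed the job in at about 37 s, but the sign-off gave no verdict and I had no picture views left to look at the final pin, so that rests on the force and height readings.

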